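Latch the split loaf mould shut

TASK

The two halves of the steel loaf mould stand slightly apart: clamp them together with the draw latch on its flange. Swing the wire loop over so that its cross bar drops behind the brass keeper hook, then press the red lever down over centre until it stays fully down by itself with the halves drawn together. Leave the groceries round about where they are.

Things in the scene. Friction and masses are not known exactly. Their poses are not given: they have to be found in the camera images.
- mould: Split steel loaf mould on a white board 260 x 225 mm, fixed in place. Origin: worktop level, straight below the lever's pivot. x points from lever to keeper, y left, z up. Open loaf frame at y 45 to 140, x -115 to 125 mm, rim 80 mm high. Beside it, y -49 to 47 mm, a flat flange, top at z = 80 mm, carries the latch on its centre line y = 0. Beyond the split (x = 34 to 42 mm) is the sliding half.
- shell (a joint): Sliding half of the mould (with the brass keeper): how far it is drawn towards the fixed half, m. 0 = 8 mm gap, held apart by springs of 6 N/mm; about 0.004 to 0.006 with the latch shut. Moves along -x of the mould, 7.5 mm at most.
- lever (a joint): Red latch lever, hinge along the mould's y, rad. 0 = fully down, lying along -x of the mould, parallel to the flange and 14 mm above it; 1.57 = upright; more leans to the keeper (stop 1.95). Starts 1.65 to 1.9. Stays where it is left (friction 0.06 N m). With the loop hooked it pulls tight near 1.1, resists with some 2 to 3 N at the tip, and past dead centre near 0.4 is drawn to 0.
- loop (a joint): Wire loop's hinge on the lever, rad. The loop's angle above horizontal (0 = pointing to the keeper, 1.57 = up) is this value minus the lever's. At the start the loop rests on its stop at 3.75, leaning 15 to 30 degrees back from upright, away from the keeper, the lever standing inside it. It turns freely and falls by its own weight once swung past upright.
- lever_pivot (a point): Centre of the lever's pivot pin, 94 mm above the worktop, 14 mm above the flange, at x = 0, y = 0 of the mould; same axes as the mould.
- lever_tip (a point): Middle of the free end edge of the red lever, 85 mm from the pivot. The lever is a plate 4 mm thick, 26 mm wide, 34 mm wide over its last 34 mm. x points from the tip to the pivot; z is the plate's normal: up when the lever is down, towards the keeper when it is upright.
- loop_bar (a point): Middle of the cross bar at the loop's far end. The loop is a rectangle of 6 mm round wire, 56 mm over its two side arms, 87 mm from loop hinge to cross bar. Its hinge sits on the lever 28 mm from the pivot (with the lever down: 27 mm towards the tip and 6 mm below the pivot). x points from loop hinge to bar, y along the bar. It can be gripped from above across both arms.
- keeper (a point): Foot of the rear face (away from the lever) of the brass keeper on the sliding half, at flange height, 62 mm from the pivot when apart; axes as the mould. A post 28 wide, 6 thick, 22 mm high; its top 4 mm overhang 5 mm to +x as a lip. Swung over with the lever up, the loop drops round it, its bar on the flange behind it; lowering the lever draws the bar under the lip against the post.
- jar: Bystander: glass jar with green lid, 68 mm wide, 84 mm high, origin at its underside.
- onion: Bystander: red onion, about 82 mm, origin at its underside.
- spice: Bystander: spice jar with green cap, 46 mm wide, 106 mm high, origin at its underside.

How it is judged:
On the way:
1. the loop's cross bar has dropped behind the keeper, below its lip (x of loop_bar in the frame of keeper between 0.0005 and 0.03 m and z of loop_bar in the frame of keeper between -0.004 and 0.0165 m), for 0.2 s.
At the end, for the whole second after the job is handed in: The loop's cross bar lies behind the keeper (0.5 to 30 mm beyond its rear face) and below its lip, the lever is at rest fully down (under 0.10 rad) and the sliding half is drawn in by more than 3 mm (all of step 1 and value of joint lever below 0.1 rad and value of joint shell above 0.003 m and velocity of joint lever between -0.05 and 0.05 rad/s); the robot touches nothing.
It fails at once if the jar is pushed more than 3 cm or tipped (distance of jar from where it was at the start of the episode above 0.03 m or angle between jar's own z axis and vertical above 0.5 rad).
It fails at once if the onion is pushed more than 3 cm (distance of onion from where it was at the start of the episode above 0.03 m).
It fails at once if the spice is pushed more than 3 cm or tipped (distance of spice from where it was at the start of the episode above 0.03 m or angle between spice's own z axis and vertical above 0.5 rad).
It also fails if it takes over 45 s, if anything falls off the work surface, if the arm or the gripper's body presses on something with over 40 N, if the wrist force passes 120 N, or if a joint passes its speed limit or range.

ROBOT

A 7-joint arm with a two-finger parallel gripper is mounted at the origin on a cart in front of the work surface, level with it; the furniture and walls round the work are solid. World frame = base frame: x ahead of the robot, y to its left, z up, the work surface at z = 0. Lengths are in m, angles in rad, forces in N, time in s.
With the tool pointing down it reaches from about 0.425 to 1.025 m from the base axis. Payload 9.4 kg.
Tool frame: the origin (TCP) lies midway between the tips of the shut fingers; the grasp point (between the pads) lies 19 mm behind it; z points along the fingers, y is the line along which they close (so a half turn about z gives the same grasp; the last joint's range is limited). The gripper opens to 85 mm and grips with 20 to 120 N. Pads are 22 mm wide; open, the fingers measure 114 mm over their backs; the gripper's body (76 mm by 85 mm) begins 54 mm behind the grasp point. The pads swing forward as they close: fully open they stand 13 mm farther back than shut.
Start: joints at [1.065, 0.599, -0.003, 1.599, 0.002, 0.943, -0.08], TCP at [0.301, -0.659, 0.197] pointing down, gripper open.
Joint ranges: [-2.57, 2.57], [-0.35, 1.97], [-1.29, 1.29], [0.11, 2.56], [-1.05, 4.19], [0.11, 1.86], [-2.63, 2.63]. Speed limits (rad/s): [2.22, 2.22, 3.01, 3.01, 3.14, 3.14, 3.14].

INTERFACE

Orientations are given as a unit quaternion [w, x, y, z].
In Python, from station import env, vision, ticket, status gives the robot as it stands (env), with the cameras (vision), the job (ticket) and the readings (status).
- The arm moves only by the tool jog_arm, called as name(argument=value, ...) on one line, values as JSON. Schema: {"type":"object","properties":{"deltas":{"type":"array","items":{"type":"object","properties":{"pos":{"type":"array","items":{"type":"number"},"minItems":3,"maxItems":3},"turn":{"type":"number"},"finger_gap":{"type":"number"}},"additionalProperties":false,"required":["finger_gap"]},"minItems":1,"maxItems":5},"squeeze":{"type":"number"},"only":{"type":"string"},"quiet":{"type":"boolean"},"lines":{"type":"string"}},"required":["deltas"],"additionalProperties":false}. deltas is a list of rows, 1 to 5 of them, each an object with the fields pos (a list: dx, dy, dz in m), turn (a turn about the tool's z in rad), finger_gap (the finger opening in m); a field left out counts as zero (the opening has to be given); each row shifts and turns the commanded pose from where the row before left it, along the tool's axes as they then stand; what a row does not reach is not made up. A row lasts 1/8 s, in which the tool goes at most 0.0625 m and 0.188 rad, less where a joint would pass 70% of its speed; a pose out of reach is approached as far as the arm can. The fingers move at their own pace and stop on an object; squeeze is the grip in N (left out, the last holds). Time passes only in rows, so rows that do not move let the fingers close. The tool returns the time, the measured TCP pose, the force, the opening and the grip force at its end. only (a regular expression) keeps the lines of the reply that match it, lines (a string "A,B") keeps lines A to B, and quiet returns only ok. Input that does not fit is refused with a message, and nothing moves.
- status.state(): the state, without advancing time (a new reading comes with each control period).
- vision.camera(name): name is "scene" or "side" or "wrist"; returns the picture (480x640x3 uint8, blue, green, red); there is no depth.
- vision.camera_info(name): a dict with "fx", "fy", "cx", "cy" (pixels), "k1" (the pictures are not rectified: a ray, as slopes to the right and down, at radius r is drawn at 1 + k1 r^2 times it, then the intrinsics apply), "R" (3x3) and "t" (3): a world point X has camera coordinates R X + t; the wrist camera has in their place "hand_eye" (4x4, takes a point from camera to tool coordinates, whose origin is the TCP and whose axes are the flange's). Camera axes: x right, y down, z forward; pixel columns grow to the right and rows downward; lengths in m; the calibration is good to about 2 mm. A picture is of the moment at which its call begins: read the wrist's pose just before it. camera_info takes no time and is no camera call.
- ticket.finish_job(): hands the job in; it is judged then, once.
The state is a dict: "t": time; "qpos": joint angles; "qvel": joint speeds; "joint_torque": joint torques, N m; "eef_pos": TCP position; "tool_rot": TCP orientation; "wrist_force": force on the tool from outside, world axes, zero at the start; "wrist_torque": the same for the moment, N m; "width": finger opening in m; "grasp_force": force on a finger pad.
Only numpy, scipy, OpenCV 4.12 (cv2) and the standard library are available. Lean on these libraries where they do the work, as an engineer would, in place of code of your own. Each camera call takes 0.05 s, during which the arm holds its last target. There are 200 camera calls.

## Working session

There is one attempt and no reset: what is moved stays moved. The work goes in short steps, Python scripts to look and compute and a tool call to move; the robot and the scene stay as the last step left them, time stands still between calls to the robot, and variables do not carry over. Pictures are saved under pics/ and viewed, at most 10 in all, crops included, and the job is handed in when it is done.

```bash
ls; mkdir -p pics
```

Run:
```python
from station import env, vision, ticket, status
import cv2,numpy as np
s=status.state();print(s['t'],s['eef_pos'],s['tool_rot'],s['width'])
a=vision.camera('scene');b=vision.camera('side')
cv2.imwrite('pics/scene0.png',a);cv2.imwrite('pics/side0.png',b)
for n in('scene','side','wrist'):print(n,vision.camera_info(n))
```

```text
pics
station.py
0.0 [ 0.30120805 -0.65889094  0.19662023] [-7.46440687e-04  9.77095067e-01  2.12801827e-01 -2.37039778e-04] 0.08535070765693413
scene {'fx': 532.0195243035918, 'fy': 532.0195243035918, 'cx': 318.5043096823283, 'cy': 241.13861311546182, 'k1': -0.06502807957012688, 'R': array([[ 0.80187634, -0.59737674,  0.0116348 ],
       [-0.39728841, -0.54763404, -0.73638229],
       [ 0.44626926,  0.58586516, -0.67646564]]), 't': array([-0.23843973,  0.48092531,  0.50140771])}
side {'fx': 499.54558886700767, 'fy': 499.54558886700767, 'cx': 312.2550001873779, 'cy': 229.37582809632482, 'k1': -0.015080822578914407, 'R': array([[-0.8410543 , -0.54093748, -0.0037818 ],
       [-0.24169905,  0.38203181, -0.89198277],
       [ 0.48395168, -0.74929189, -0.45205358]]), 't': array([0.68248326, 0.0629783 , 1.03307212])}
wrist {'fx': 353.15575261426227, 'fy': 353.15575261426227, 'cx': 322.29393651242424, 'cy': 239.42150027487494, 'k1': 0.008370032206583883, 'hand_eye': array([[-1.30640082e-04, -9.46686439e-01, -3.22156435e-01,
         8.18423230e-02],
       [ 9.99999956e-01, -3.76293867e-05, -2.94940084e-04,
         1.17869057e-03],
       [ 2.67093229e-04, -3.22156460e-01,  9.46686402e-01,
        -1.77770977e-01],
       [ 0.00000000e+00,  0.00000000e+00,  0.00000000e+00,
         1.00000000e+00]])}
```

View pics/scene0.png

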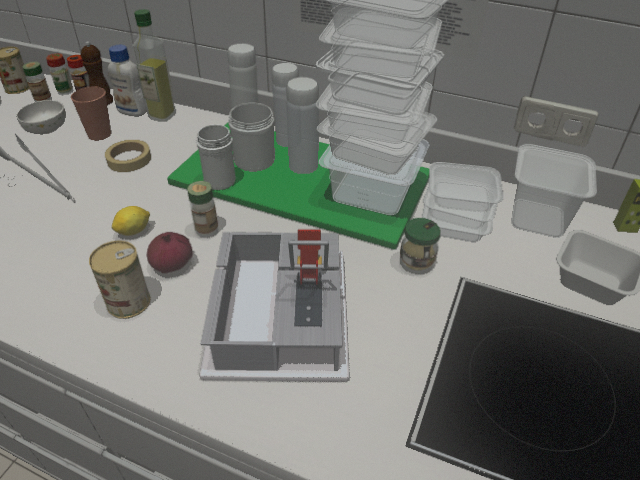

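View pics/side0.png

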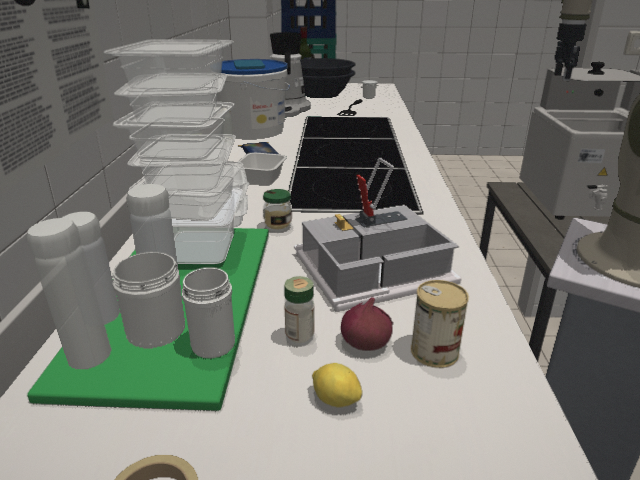

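The scene view has the mould at (205–350, 230–378). The red lever (309,255) and loop stand up, the keeper is behind at the top, and the loaf frame is on the left. In the side view the lever is at (366,198), the loop leans to (380,165) and the keeper is at (343,222). I'll make enlarged crops to measure from.

Run:
```python
import cv2,numpy as np
a=cv2.imread('pics/scene0.png')[220:390,195:365];b=cv2.imread('pics/side0.png')[150:305,290:465]
a=cv2.resize(a,(400,400),interpolation=cv2.INTER_CUBIC);b=cv2.resize(b,(400,354),interpolation=cv2.INTER_CUBIC)
o=np.zeros((400,800,3),np.uint8);o[:400,:400]=a;o[:354,400:]=b
cv2.imwrite('pics/crop0.png',o)
```

```text
(no output)
```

View pics/crop0.png

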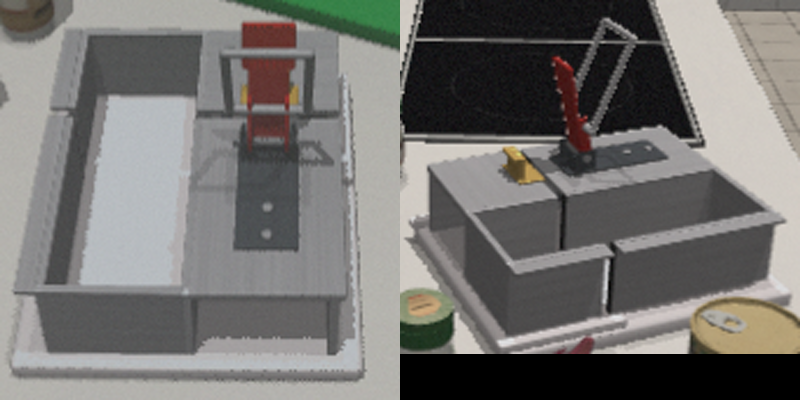

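Both crops show clear rim corners at z=80 mm, plus the lever tip, loop bar and keeper. I'll fit the mould's pose to those corners.

Create h.py:
```python
import numpy as np
from station import env, vision, ticket, status
from scipy.optimize import least_squares
def proj(ci,X):
    c=(np.atleast_2d(X)@np.array(ci['R']).T)+ci['t'];u=c[:,:2]/c[:,2:]
    u=u*(1+ci['k1']*(u**2).sum(1,keepdims=True));return u*[ci['fx'],ci['fy']]+[ci['cx'],ci['cy']]
def M(p):
    c,s=np.cos(p[2]),np.sin(p[2]);return np.array([[c,-s,0],[s,c,0],[0,0,1]])
def w(p,m): return np.atleast_2d(m)@M(p).T+[p[0],p[1],0]
def ray(ci,px):
    u=(np.array(px)-[ci['cx'],ci['cy']])/[ci['fx'],ci['fy']];v=u.copy()
    for _ in range(5): v=u/(1+ci['k1']*(v@v))
    R=np.array(ci['R']);return -R.T@ci['t'],R.T@np.r_[v,1]
def tri(c1,p1,c2,p2):
    f=lambda X:np.r_[proj(c1,X)[0]-p1,proj(c2,X)[0]-p2];r=least_squares(f,[.6,-.1,.15]);return r.x,np.abs(r.fun).max()
```

Run:
```python
from h import *
A=vision.camera_info('scene');B=vision.camera_info('side')
L=lambda u,v:(195+(u+.5)/400*170-.5,220+(v+.5)/400*170-.5)
S=lambda u,v:(290+(u-400+.5)/400*175-.5,150+(v+.5)/354*155-.5)
pm=np.array([[-115,140,80],[-115,-49,80],[125,140,80],[125,-49,80]])/1e3
pa=np.array([L(15,292),L(347,296),L(65,30),L(338,38)]);pb=np.array([S(785,220),S(660,128),S(512,268),S(430,168)])
f=lambda p:np.r_[(proj(A,w(p,pm))-pa).ravel(),(proj(B,w(p,pm))-pb).ravel()]
r=min((least_squares(f,[.6,0,y],loss='soft_l1') for y in(0,1,2,-1)),key=lambda r:r.cost);print(r.x,f(r.x).round(1))
p=r.x;np.save('p.npy',p)
for n,a,b in(('tip',L(270,22),S(558,60)),('bar',L(266,55),S(620,28)),('keeptop',L(270,92),S(518,152)),('barL',L(222,53),S(605,20)),('barR',L(312,57),S(635,38))):
    X,e=tri(A,a,B,b);print(n,X.round(4),'mould',((X-[p[0],p[1],0])@M(p)).round(4),e.round(1))
a=np.array([L(347,296),L(18,292)])
```

```text
[0.48577975 0.2919948  0.9265362 ] [ 2.5 -0.1 -5.2 -0.1  3.4 -1.1 -4.3 -3.3 -0.1 -2.5  3.4 -0.8  1.   0.2
  0.3 -1.2]
tip [0.5058 0.3047 0.1789] mould [ 0.0222 -0.0084  0.1789] 0.6
bar [0.4709 0.2611 0.2017] mould [-0.0336 -0.0066  0.2017] 0.3
keeptop [0.525  0.3274 0.0926] mould [ 0.0518 -0.0101  0.0926] 2.6
barL [0.4606 0.2818 0.2039] mould [-0.0233  0.014   0.2039] 7.2
barR [0.4822 0.2404 0.1989] mould [-0.0434 -0.0281  0.1989] 7.1
```

Run:
```python
from h import *
A=vision.camera_info('scene');B=vision.camera_info('side')
L=lambda u,v:(195+(u+.5)/400*170-.5,220+(v+.5)/400*170-.5)
S=lambda u,v:(290+(u-400+.5)/400*175-.5,150+(v+.5)/354*155-.5)
pa=np.array([L(15,292),L(347,296),L(65,30),L(338,38)]);pb=np.array([S(785,220),S(660,128),S(512,268),S(430,168)])
T=[tri(A,L(*a),B,S(*b))[0] for a,b in(((270,22),(558,60)),((266,55),(620,28)))]
def f(q):
    p=q[:3];yl=q[3];pm=np.array([[-.115,yl,.08],[-.115,-.049,.08],[.125,yl,.08],[.125,-.049,.08]])
    return np.r_[(proj(A,w(p,pm))-pa).ravel(),(proj(B,w(p,pm))-pb).ravel()]
g=lambda q:np.r_[f(q),[(((X-[q[0],q[1],0])@M(q))[1])/.001 for X in T]]
r=least_squares(g,[.486,.292,.93,.14],loss='soft_l1');print(r.x,g(r.x).round(1))
p=r.x[:3];np.save('p.npy',p)
for X in T:print(((X-[p[0],p[1],0])@M(p)).round(4))
O=w(p,[[0,0,.094],[.062,0,.08],[.059,0,.102]]);print(O,proj(A,O),proj(B,O))
# gripper: brass & red masks centroid
import cv2
for n in('scene0','side0'):
    h=cv2.cvtColor(cv2.imread(f'pics/{n}.png'),cv2.COLOR_BGR2HSV)
    for nm,lo,hi in(('brass',(15,120,90),(30,255,255)),('red',(0,130,70),(6,255,255))):
        m=cv2.inRange(h,lo,hi);k,_,st,ce=cv2.connectedComponentsWithStats(m)
        print(n,nm,[(st[i].tolist(),ce[i].round(1).tolist()) for i in range(1,k) if st[i][4]>15])
```

```text
[0.49166159 0.28757389 0.92441248 0.15084307] [-0.1 -0.3 -0.2 -0.   1.6 -1.2  0.1 -3.2  0.9 -1.6  1.8 -2.1  1.6  1.1
 -0.9 -2.8 -1.   0.6]
[ 0.0222 -0.001   0.1789]
[-0.0336  0.0006  0.2017]
[[0.49166159 0.28757389 0.094     ]
 [0.52900442 0.33706645 0.08      ]
 [0.52719751 0.33467165 0.102     ]] [[308.9175567  279.06813693]
 [309.64543874 257.6010046 ]
 [309.61608575 249.1993144 ]] [[367.99240055 214.66433724]
 [339.682615   225.64569357]
 [341.30844283 215.48289152]]
scene0 brass [([143, 59, 22, 9, 93], [154.1, 62.5]), ([112, 206, 37, 27, 633], [128.6, 218.0]), ([318, 257, 4, 7, 20], [319.2, 260.2])]
scene0 red [([67, 56, 16, 12, 96], [74.2, 62.4]), ([47, 58, 13, 9, 58], [52.7, 61.6]), ([298, 230, 22, 10, 193], [309.2, 234.5]), ([305, 246, 15, 7, 41], [310.9, 247.5])]
side0 brass [([257, 115, 9, 8, 55], [261.2, 118.5]), ([335, 215, 18, 15, 99], [343.7, 222.8]), ([313, 363, 48, 44, 1593], [336.5, 384.8])]
side0 red [([357, 175, 16, 41, 113], [365.9, 195.0]), ([457, 328, 5, 7, 20], [459.4, 331.2])]
```

Run:
```python
from h import *
A=vision.camera_info('scene');p=np.load('p.npy')
for n,px,z in(('stack',(370,208),.02),('bottle',(303,170),.02),('jar',(420,268),0),('spice',(205,234),0),('onion',(170,270),0)):
    c,d=ray(A,px);X=c+d*(z-c[2])/d[2];print(n,X.round(3),((X-[p[0],p[1],0])@M(p)).round(3))
```

```text
stack [0.748 0.431 0.02 ] [ 0.269 -0.118  0.02 ]
bottle [0.715 0.618 0.02 ] [0.399 0.021 0.02 ]
jar [0.725 0.261 0.   ] [ 0.12  -0.202  0.   ]
spice [0.45  0.577 0.   ] [0.206 0.208 0.   ]
onion [0.351 0.527 0.   ] [0.107 0.256 0.   ]
```

jog_arm(deltas=[{"pos": [0, 0, -0.035], "turn": -0.165, "finger_gap": 0}, {"pos": [0, 0, -0.035], "turn": -0.165, "finger_gap": 0}, {"pos": [0, 0, -0.035], "turn": -0.165, "finger_gap": 0}, {"pos": [0.057, -0.009, 0], "finger_gap": 0}, {"pos": [0.057, -0.009, 0], "finger_gap": 0}], squeeze=30)

```text
t: 0.72
eef_pos: [0.3559, -0.5566, 0.3023]
tool_rot: [-0.0, 0.896, 0.445, 0.0]
wrist_force: [0.9, 0.2, 0.0]
width: -0.0002
grasp_force: 0.0
```

jog_arm(deltas=[{"pos": [0.057, -0.009, 0], "finger_gap": 0}, {"pos": [0.057, -0.009, 0], "finger_gap": 0}, {"pos": [0.057, -0.009, 0], "finger_gap": 0}, {"pos": [0.057, -0.009, 0], "finger_gap": 0}, {"pos": [0.057, -0.009, 0], "finger_gap": 0}])

```text
t: 1.35
eef_pos: [0.4921, -0.3013, 0.3023]
tool_rot: [-0.0, 0.895, 0.446, -0.0]
wrist_force: [1.2, 0.5, -0.0]
width: -0.0
grasp_force: 0.0
```

jog_arm(deltas=[{"pos": [0.044, -0.039, 0], "finger_gap": 0}, {"pos": [0.044, -0.039, 0], "finger_gap": 0}, {"pos": [0.044, -0.039, 0], "finger_gap": 0}, {"pos": [0.044, -0.039, 0], "finger_gap": 0}, {"pos": [0.044, -0.039, 0], "finger_gap": 0}])

```text
t: 1.98
eef_pos: [0.4682, -0.0082, 0.3025]
tool_rot: [0.0, 0.895, 0.446, 0.0]
wrist_force: [0.7, -0.1, 0.3]
width: -0.0001
grasp_force: 0.0
```

jog_arm(deltas=[{"pos": [0.044, -0.039, 0], "finger_gap": 0}, {"pos": [0.044, -0.039, 0], "finger_gap": 0}, {"pos": [0.044, -0.039, 0], "finger_gap": 0}, {"finger_gap": 0}, {"finger_gap": 0}])

```text
t: 2.6
eef_pos: [0.4547, 0.1654, 0.3021]
tool_rot: [0.0, 0.895, 0.446, -0.001]
wrist_force: [0.1, -0.4, 0.4]
width: 0.0
grasp_force: 0.0
```

Run:
```python
from h import *
import cv2
p=np.load('p.npy');s=status.state();b=vision.camera('wrist');X=s['eef_pos'];print(s['t'],((X-[p[0],p[1],0])@M(p)).round(4))
cv2.imwrite('pics/wrist1.png',b)
```

```text
2.6 [-0.1198 -0.0441  0.3021]
```

View pics/wrist1.png

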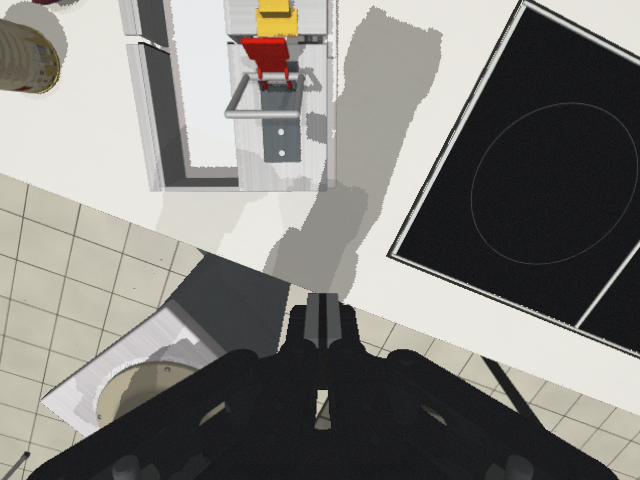

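The wrist view shows the loop's bar from about (226,112) to (302,108), the lever's tip edge at row 40 across columns 243–287, the keeper at (275,12) and the flange's front edge along row 190. Next I'll refine the pose from this.

Run:
```python
from h import *
from scipy.spatial.transform import Rotation as Ro
p=np.load('p.npy');s=status.state();ci=vision.camera_info('wrist');H=np.array(ci['hand_eye'])
q=s['tool_rot'];Rt=Ro.from_quat([q[1],q[2],q[3],q[0]]).as_matrix();print(s['eef_pos'])
Rc=Rt@H[:3,:3];tc=Rt@H[:3,3]+s['eef_pos'];ci['R']=Rc.T;ci['t']=-Rc.T@tc
for n,px,z in(('barL',(228,112),.202),('barR',(301,107),.202),('flangeFL',(239,190),.08),('flangeFR',(334,190),.08),('tipL',(243,40),.179),('tipR',(287,38),.179),('platefrontL',(265,162),.08),('platefrontR',(299,162),.08),('keeptop front',(275,12),.102),('splitR',(326,43),.08)):
    c,d=ray(ci,px);X=c+d*(z-c[2])/d[2];print(n,X.round(4),((X-[p[0],p[1],0])@M(p)).round(4))
```

```text
[0.45490467 0.16472153 0.30216128]
barL [0.4518 0.2753 0.202 ] [-0.0338  0.0245  0.202 ]
barR [0.4969 0.2455 0.202 ] [-0.0304 -0.0296  0.202 ]
flangeFL [0.3822 0.2257 0.08  ] [-0.1153  0.0501  0.08  ]
flangeFR [0.4687 0.1602 0.08  ] [-0.1155 -0.0584  0.08  ]
tipL [0.4907 0.3102 0.179 ] [0.0175 0.0144 0.179 ]
tipR [0.5179 0.2912 0.179 ] [ 0.0188 -0.0188  0.179 ]
platefrontL [0.4262 0.2318 0.08  ] [-0.0839  0.0187  0.08  ]
platefrontR [0.4563 0.209  0.08  ] [-0.084  -0.0191  0.08  ]
keeptop front [0.5258 0.3302 0.102 ] [ 0.0546 -0.0016  0.102 ]
splitR [0.5507 0.2845 0.08  ] [ 0.0332 -0.049   0.08  ]
```

jog_arm(deltas=[{"pos": [0.045, -0.042, 0], "finger_gap": 0}, {"pos": [0, 0, 0.05], "finger_gap": 0}, {"pos": [0, 0, 0.05], "finger_gap": 0}, {"pos": [0, 0, 0.009], "finger_gap": 0}, {"finger_gap": 0}])

```text
t: 3.28
eef_pos: [0.4491, 0.2265, 0.194]
tool_rot: [0.0, 0.896, 0.445, -0.0]
wrist_force: [-0.2, -0.4, 0.6]
width: 0.0
grasp_force: 0.0
```

jog_arm(deltas=[{"pos": [0.012, 0, 0], "finger_gap": 0}, {"pos": [0.012, 0, 0], "finger_gap": 0}, {"pos": [0.012, 0, 0], "finger_gap": 0}, {"pos": [0.012, 0, 0], "finger_gap": 0}, {"finger_gap": 0}])

```text
t: 3.9
eef_pos: [0.4779, 0.2665, 0.1934]
tool_rot: [-0.0, 0.895, 0.446, 0.0]
wrist_force: [-0.4, -0.4, 0.5]
width: -0.0002
grasp_force: 0.0
```

jog_arm(deltas=[{"pos": [0.009, 0, 0], "finger_gap": 0}, {"pos": [0.009, 0, 0], "finger_gap": 0}, {"pos": [0.009, 0, 0], "finger_gap": 0}, {"finger_gap": 0}, {"finger_gap": 0}])

```text
t: 4.53
eef_pos: [0.4935, 0.2868, 0.1933]
tool_rot: [0.0, 0.895, 0.446, -0.0]
wrist_force: [0.5, 0.7, 0.3]
width: -0.0
grasp_force: 0.0
```

Run:
```python
from h import *
import cv2
cv2.imwrite('pics/side2.png',np.hstack([cv2.resize(vision.camera('side')[100:300,270:470],(400,400)),cv2.resize(vision.camera('scene')[170:370,210:410],(400,400))]))
```

```text
(no output)
```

View pics/side2.png

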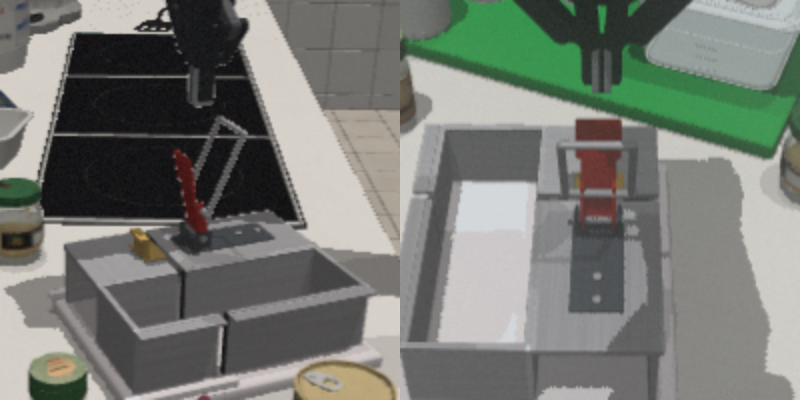

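The fingers sit above the bar and haven't touched it: the tip is at crop (200,102) while the bar is at (230,125). I'll compare projections to find out why.

Run:
```python
from h import *
A=vision.camera_info('scene');B=vision.camera_info('side');s=status.state();p=np.load('p.npy');print(s['t'],s['eef_pos'])
P=np.array([s['eef_pos'],w(p,[[.022,-.002,.179]])[0],w(p,[[-.033,-.002,.202]])[0]])
print(proj(B,P),proj(A,P),'seen tip side',270+200/2,100+104/2,'scene',210+200/2,170+92/2)
print(tri(A,(310.,216.),B,(370.,152.)))
```

```text
4.625 [0.49352878 0.28666028 0.193412  ]
[[369.72321641 167.93643286]
 [359.33177594 176.32372504]
 [385.36120451 161.71283631]] [[310.31180337 230.93137859]
 [310.52799077 228.55112137]
 [309.86386282 242.38582479]] seen tip side 370.0 152.0 scene 310.0 216.0
(array([0.49307778, 0.28563733, 0.22351243]), np.float64(0.9465116069607404))
```

Both views put the visible fingertip at z≈0.2235, which is 30 mm above the reported TCP. x and y agree. So I'll treat the real tip as reported z + 30 mm, back off, go lower and push again.

jog_arm(deltas=[{"pos": [-0.037, 0, 0], "finger_gap": 0}, {"pos": [-0.037, 0, 0], "finger_gap": 0}, {"finger_gap": 0}, {"pos": [0, 0, 0.032], "finger_gap": 0}, {"finger_gap": 0}])

```text
t: 5.25
eef_pos: [0.4486, 0.2278, 0.1604]
tool_rot: [-0.0, 0.895, 0.446, -0.001]
wrist_force: [0.2, 0.1, 0.2]
width: -0.0
grasp_force: 0.0
```

jog_arm(deltas=[{"pos": [0.012, 0, 0], "finger_gap": 0}, {"pos": [0.012, 0, 0], "finger_gap": 0}, {"pos": [0.012, 0, 0], "finger_gap": 0}, {"pos": [0.012, 0, 0], "finger_gap": 0}, {"finger_gap": 0}])

```text
t: 5.88
eef_pos: [0.4786, 0.2674, 0.1615]
tool_rot: [-0.0, 0.895, 0.446, 0.0]
wrist_force: [0.2, 0.3, 0.1]
width: 0.0001
grasp_force: 0.0
```

jog_arm(deltas=[{"pos": [0.009, 0, 0], "finger_gap": 0}, {"pos": [0.009, 0, 0], "finger_gap": 0}, {"pos": [0.009, 0, 0], "finger_gap": 0}, {"finger_gap": 0}, {"finger_gap": 0}])

```text
t: 6.5
eef_pos: [0.4941, 0.2875, 0.1613]
tool_rot: [0.0, 0.895, 0.446, -0.0]
wrist_force: [-0.9, -0.5, -0.2]
width: -0.0002
grasp_force: 0.0
```

Run:
```python
from h import *
import cv2
cv2.imwrite('pics/side3.png',np.hstack([cv2.resize(vision.camera('side')[100:300,270:470],(400,400)),cv2.resize(vision.camera('scene')[170:370,210:410],(400,400))]))
```

```text
(no output)
```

View pics/side3.png

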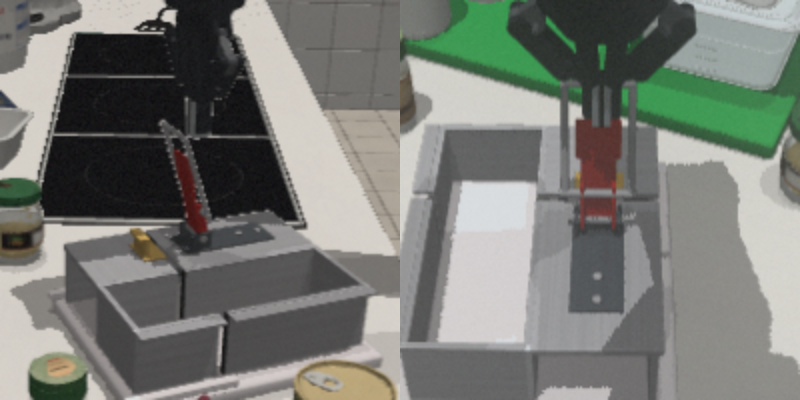

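The loop has been swung past upright. I'll let it fall, raise the tool, cross over to the keeper side and look.

jog_arm(deltas=[{"finger_gap": 0}, {"pos": [0, 0, -0.05], "finger_gap": 0}, {"finger_gap": 0}, {"pos": [0.035, 0, 0], "finger_gap": 0}, {"pos": [0.035, 0, 0], "finger_gap": 0}])

```text
t: 7.22
eef_pos: [0.5371, 0.3436, 0.2113]
tool_rot: [0.0, 0.895, 0.445, 0.0]
wrist_force: [0.5, -0.0, 0.7]
width: 0.0003
grasp_force: 0.0
```

Run:
```python
from h import *
import cv2
cv2.imwrite('pics/side4.png',np.hstack([cv2.resize(vision.camera('side')[100:300,270:470],(400,400)),cv2.resize(vision.camera('scene')[170:370,210:410],(400,400))]))
p=np.load('p.npy');s=status.state();print(((s['eef_pos']-[p[0],p[1],0])@M(p)).round(4))
```

```text
[ 0.0747 -0.0013  0.2107]
```

View pics/side4.png

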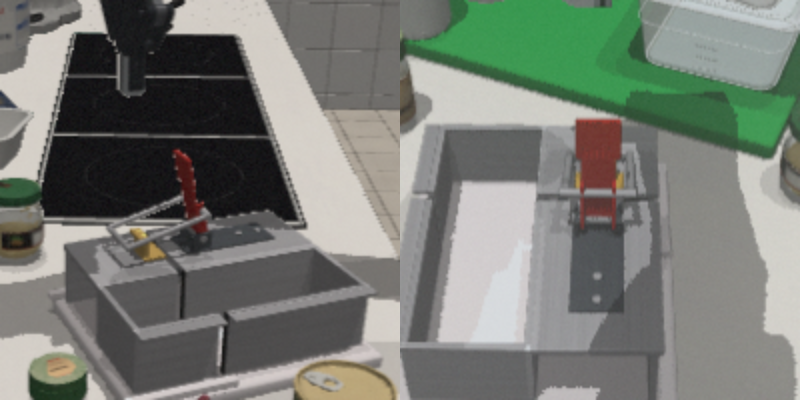

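The loop has dropped over to the keeper side. Next I'll come down on the keeper side of the lever.

jog_arm(deltas=[{"pos": [-0.03, 0, 0], "finger_gap": 0}, {"pos": [0, 0, 0.04], "finger_gap": 0}, {"pos": [0, 0, 0.036], "finger_gap": 0}, {"finger_gap": 0}, {"finger_gap": 0}])

```text
t: 7.95
eef_pos: [0.5186, 0.3199, 0.1363]
tool_rot: [-0.0, 0.895, 0.446, 0.0]
wrist_force: [-0.5, -0.3, 0.6]
width: -0.0003
grasp_force: 0.0
```

Run:
```python
from h import *
import cv2
cv2.imwrite('pics/side5.png',np.hstack([cv2.resize(vision.camera('side')[120:280,290:450],(400,400),interpolation=2),cv2.resize(vision.camera('scene')[180:340,220:380],(400,400),interpolation=2)]))
p=np.load('p.npy');s=status.state();print(((s['eef_pos']-[p[0],p[1],0])@M(p)).round(4))
```

```text
[ 0.0426 -0.0022  0.1369]
```

View pics/side5.png

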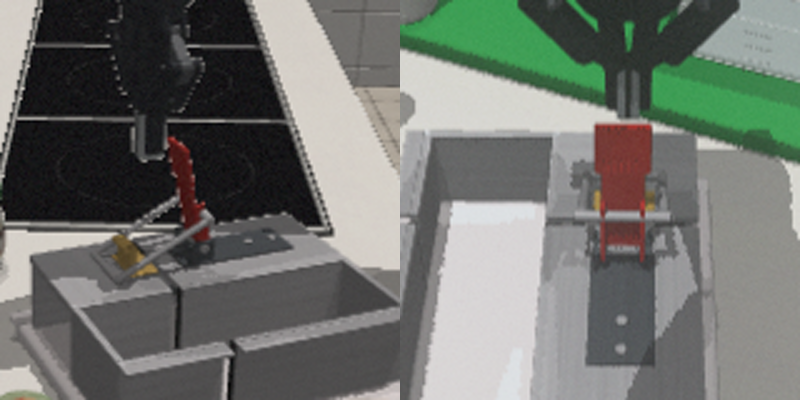

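The bar lies on the flange behind the keeper, the loop surrounds the post, and the finger is on the keeper side of the lever. Pushing the lever back and down now.

jog_arm(deltas=[{"pos": [-0.011, 0, 0.001], "finger_gap": 0}, {"pos": [-0.011, 0, 0.001], "finger_gap": 0}, {"pos": [-0.01, 0, 0.001], "finger_gap": 0}, {"pos": [-0.01, 0, 0], "finger_gap": 0}, {"pos": [-0.01, 0, 0.003], "finger_gap": 0}])

```text
t: 8.68
eef_pos: [0.4868, 0.2776, 0.1296]
tool_rot: [0.0, 0.895, 0.446, 0.0]
wrist_force: [0.4, 0.7, 1.5]
width: -0.0
grasp_force: 0.5
```

jog_arm(deltas=[{"pos": [-0.01, 0, 0.003], "finger_gap": 0}, {"pos": [-0.012, 0, 0.007], "finger_gap": 0}, {"pos": [-0.01, 0, 0.01], "finger_gap": 0}, {"finger_gap": 0}])

```text
t: 9.18
eef_pos: [0.4667, 0.2512, 0.1085]
tool_rot: [0.0, 0.895, 0.445, -0.001]
wrist_force: [0.1, -0.1, 2.4]
width: -0.0001
grasp_force: 0.6
```

jog_arm(deltas=[{"pos": [-0.008, 0, 0.011], "finger_gap": 0}, {"pos": [-0.006, 0, 0.013], "finger_gap": 0}, {"pos": [-0.003, 0, 0.013], "finger_gap": 0}, {"finger_gap": 0}])

```text
t: 9.68
eef_pos: [0.4566, 0.2385, 0.0711]
tool_rot: [0.0, 0.895, 0.446, -0.001]
wrist_force: [0.4, 0.2, 0.7]
width: -0.0001
grasp_force: 0.0
```

jog_arm(deltas=[{"pos": [0, 0, 0.006], "finger_gap": 0}, {"pos": [0, 0, 0.003], "finger_gap": 0}, {"finger_gap": 0}])

```text
t: 10.05
eef_pos: [0.4576, 0.2392, 0.0639]
tool_rot: [0.0, 0.895, 0.446, 0.0]
wrist_force: [-2.5, -1.7, 8.6]
width: 0.0001
grasp_force: 4.0
```

jog_arm(deltas=[{"pos": [0, 0, -0.04], "finger_gap": 0}, {"pos": [0, 0, -0.05], "finger_gap": 0}, {"pos": [0, 0, -0.05], "finger_gap": 0}, {"pos": [-0.05, 0, 0], "finger_gap": 0}, {"finger_gap": 0}])

```text
t: 10.68
eef_pos: [0.4258, 0.1963, 0.2039]
tool_rot: [0.001, 0.896, 0.445, -0.0]
wrist_force: [0.9, 0.7, -0.1]
width: 0.0
grasp_force: 0.0
```

Run:
```python
from h import *
import cv2
cv2.imwrite('pics/side6.png',np.hstack([cv2.resize(vision.camera('side')[160:300,300:440],(400,400),interpolation=2),cv2.resize(vision.camera('scene')[210:350,230:370],(400,400),interpolation=2)]))
```

```text
(no output)
```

View pics/side6.png

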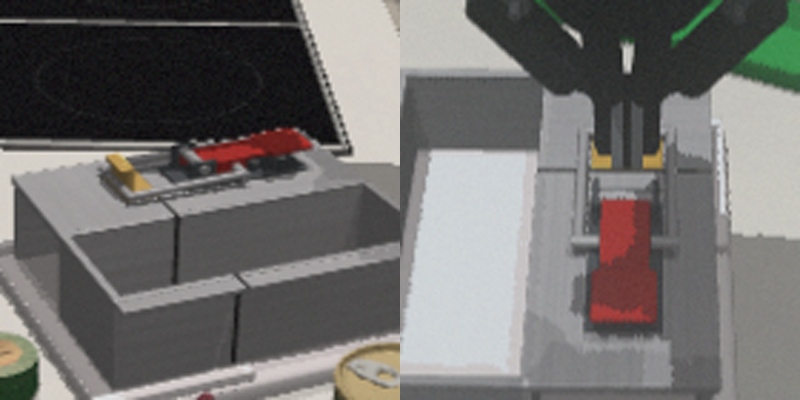

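The lever lies flat at side crop (250,150), the split has narrowed, and the bar is hooked at the keeper. The robot is clear, so I'm handing in.

```bash
python3 -c "
from station import env, vision, ticket, status
print(ticket.finish_job())"
```

```text
the job is handed in; nothing more can be done
None
```

The latch is shut: the loop bar is hooked behind the keeper, the lever lies fully down by itself and the halves look drawn together. I handed the job in at about 11 s with the robot clear and no contact with the groceries; no verdict was returned, and the lever angle and gap were judged from the last pictures, not measured.

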